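# Set the spring dividers to the scribed width and hold them for the nut

### The arm

A 6-joint arm with a two-finger parallel gripper is mounted at the origin on a cart in front of the work surface, level with it; the furniture and walls round the work are solid. World frame = base frame: x ahead of the robot, y to its left, z up, the work surface at z = 0. Lengths are in m, angles in rad, forces in N, time in s.
With the tool pointing down it reaches from about 0.225 to 0.875 m from the base axis. Payload 3.4 kg.
Tool frame: the origin (TCP) lies at the very end of the fingers, on their centre line; the grasp point (between the pads) lies 19 mm behind it; z points along the fingers, y is the line along which they close (so a half turn about z gives the same grasp; the last joint's range is limited). The gripper opens to 85 mm and grips with 20 to 120 N. Pads are 22 mm wide; open, the fingers measure 114 mm over their backs; the gripper's body (76 mm by 85 mm) begins 54 mm behind the grasp point. The pads swing forward as they close: fully open they stand 13 mm farther back than shut.
Start: joints at [-1.248, 0.276, 1.505, -0, 1.361, -0.121], TCP at [0.247, -0.519, 0.231] pointing down, gripper open.
Joint ranges: [-2.89, 2.89], [-0.75, 2.08], [0.22, 2.7], [-1.18, 4.32], [0.11, 2.71], [-2.7, 2.7]. Speed limits (rad/s): [2.57, 2.57, 3.14, 3.14, 3.14, 3.14].

### API

Orientations are given as a unit quaternion [w, x, y, z].
In Python, from rig import manip, get_image, camera_info gives the robot as it stands. The module is installed in compiled form; this text tells all that it offers.
- The arm moves only by the shell command python3 -m crank 'ROWS' [FORCE]. ROWS is a JSON object of lists of equal length, an entry for each row: "translation": the shift along the tool's x, y, z in mm, a list of three; "roll": the turn about the tool's z in rad; "fingers": the opening, from 0 (shut) to 1 (fully open). A call has 1 to 8 rows; each row shifts and turns the commanded pose from where the row before left it, along the tool's axes as they then stand; what a row does not reach is not made up. A row lasts 1/10 s, in which the tool goes at most 50 mm and 8.59 degrees, less where a joint would pass 70% of its speed; a pose out of reach is approached as far as the arm can. A call is refused whole if a number of a shift passes 50 or a number of a turn 0.15, either way. A call with a gripper value outside its range is refused whole. The fingers move at their own pace and stop on an object; FORCE is the grip in N (left out, the last holds). Time passes only in rows, so rows that do not move let the fingers close. It gives the time, the measured TCP pose, the force, the opening and the grip force at its end, in the units of the state.
- manip.get_state(): the state, without advancing time (a new reading comes with each control period).
- get_image(name): name is "scene" or "top" or "wrist"; returns the picture (480x640x3 uint8, blue, green, red); there is no depth.
- camera_info(name): a dict with "mtx" (3x3 intrinsics, pixels), "rvec" (rotation vector, rad) and "tvec" (3), from world to camera coordinates, as OpenCV has them. Camera axes: x right, y down, z forward; pixel columns grow to the right and rows downward; lengths in m; the calibration is good to about 2 mm. A picture is of the moment at which its call begins: read the wrist's pose just before it. camera_info takes no time and is no camera call; for the wrist camera it gives the pose at the moment of the call.
- manip.sign_off(): hands the job in; it is judged then, once.
The state is a dict: "clock": time; "qpos": joint angles; "qd": joint speeds; "effort": joint torques, N m; "position": TCP position; "ee_rot": TCP orientation; "contact_force": force on the tool from outside, world axes, zero at the start; "moment": the same for the moment, N m; "width": finger opening in m; "gripper_force": force on a finger pad.
Only numpy, scipy, OpenCV 4.12 (cv2) and the standard library are available. Lean on these libraries where they do the work, as an engineer would, in place of code of your own. Each camera call takes 0.05 s, during which the arm holds its last target. There are 200 camera calls.

### The job

First lower the lid of the little plywood case gently until it is fully shut, so that the metal scale on it lies flat. Then lift the sprung dividers off their rest, hold them level with their two turned-down points just above the scale, one over each of its two long lines, and squeeze the legs until the points are as far apart as the lines, without pressing on the lid. Finish like that, still holding the dividers steady at that gap so that I can run the nut down to the leg; do not let go, and leave the bowls, sherds and glue tube where they are.

Things in the scene. Friction and masses are not known exactly. Their poses are not given: they have to be found in the camera images.
- lid (a joint): opening angle of the case's lid, rad: 0 shut; starts at 0.8 to 1.25 with its front edge raised. Stiff friction hinge (0.22 N m): it stays where it is left; 2 to 4 N near the free edge move it. It has no handle: push its outer face
- lid_hinge (a point): middle of the lid's hinge line, on the back upper edge of the case's base, 38 mm above the table. The point turns with the lid; its axes with the lid shut: x from the front of the case to its back (roughly away from the robot), y left along the hinge, z up. The lid is a hollow panel at x -120 to 0, y -85 to 85, z 0 to 16 mm from this point; opening raises its front edge
- lid_edge (a point): middle of the lid's free (front) upper edge, on its outer face, 120 mm from the hinge; 54 mm above the table with the lid shut; axes as lid_hinge
- line_left (a point): middle of the left one of the two long black lines across the metal scale strip on the lid's outer face, 18 mm behind its free edge. The lines are 24 mm long, run front to back (x) and lie 30 mm apart, 15 mm either side of the lid's middle; all other ticks are short. 55 mm above the table with the lid shut; axes as lid_hinge
- line_right (a point): middle of the right one of the two long lines; see line_left
- grip (a point): centre of the steel spring dividers, between the ribbed grip flats of their two legs and half-way up them, 40 mm above the table at the start. x points to the points, y to the left leg, z up. The flats are 54 mm long (x -28 to 26), 18 mm high, 6 mm thick; over their outer faces the legs measure 48 mm as they lie and 32 mm (flats parallel) with the points 30 mm apart
- tip_left (a point): lowest end of the left leg's turned-down point (4 mm thick, tapering), 60 mm ahead of the grip centre and 18 mm below it; the points are 54 mm apart as the dividers lie
- tip_right (a point): lowest end of the right leg's turned-down point; see tip_left
- dividers: the dividers, 220 mm long, about 70 g, balancing some 20 mm behind the grip, lying flat on a fixed wooden rest; origin 6 mm below point grip, same axes. The legs pivot 105 mm behind the grip and 6 mm either side of the middle: 1 mm less across the flats closes the points by 1.6 mm. They spring outward, with 3 N on each flat as they lie, 8 N with the points 30 mm apart. A brass nut 56 mm behind the grip stops the left leg
- case: the plywood case, fixed, 120 mm deep (x), 170 mm wide (y), base 38 mm high, 54 mm with the shut lid; origin at the centre of its underside, axes as lid_hinge with the lid shut
- bowl_cream: bystander: bowl 130 mm wide, 61 mm high; origin at its foot
- bowl_white: bystander: bowl 86 mm wide, 53 mm high; origin at its foot
- bowl_small: bystander: bowl 78 mm wide, 43 mm high; origin at its foot
- bowl_small_b: bystander: bowl 80 mm wide, 41 mm high; origin at its foot
- glue_tube: bystander: tube 42x146x34 mm; origin under its centre
- sherd_loose: bystander: potsherd 52x47x12 mm; origin under its centre
- sherd_front: bystander: potsherd 36x35x10 mm in front of the case; origin under its centre
- tool_rest: fixed I-shaped wooden rest under the dividers; origin under it, on the table, below the grip centre (within 3 mm); x along the dividers. Two ribs 34 mm high, 10 mm long: one 92 mm wide 40 mm ahead of the grip, one 60 mm wide 80 mm behind it, joined by a bar 16 mm wide and 8 mm high

How it is judged:
By the outcome, as a careful person would: the job done as asked, in the order asked, and still so for the second after the job is handed in, while the arm keeps its last pose, push and grip.
It also fails if it takes over 54 s, if anything falls off the work surface, if the arm or the gripper's body presses on something with over 40 N, if the wrist force passes 120 N, or if a joint passes its speed limit or range.

## Working session

There is one attempt and no reset: what is moved stays moved. The work goes in short steps, Python scripts to look and compute and a shell command to move; the robot and the scene stay as the last step left them, time stands still between calls to the robot, and variables do not carry over. Pictures are saved under pics/ and viewed, at most 10 in all, crops included, and the job is handed in when it is done.

```bash
mkdir -p pics
cat > h.py <<'E'
import numpy as np, cv2
from rig import manip, get_image, camera_info
from scipy.spatial.transform import Rotation as R
def cam(n):
    c=camera_info(n); K=np.array(c["mtx"],float); r=cv2.Rodrigues(np.array(c["rvec"],float))[0]; t=np.array(c["tvec"],float).ravel(); return K,r,t
def px2z(n,uv,z,c=None):
    K,r,t=c or cam(n); d=r.T@np.linalg.inv(K)@np.array([uv[0],uv[1],1.]); o=-r.T@t
    return o+d*(z-o[2])/d[2]
def proj(n,p,c=None):
    K,r,t=c or cam(n); q=K@(r@np.array(p,float)+t); return q[:2]/q[2]
def snap(n,f,crop=None,s=1):
    im=get_image(n)
    if crop: x0,y0,x1,y1=crop; im=im[y0:y1,x0:x1]
    cv2.imwrite("pics/"+f,cv2.resize(im,None,fx=s,fy=s,interpolation=cv2.INTER_CUBIC)); return im
def st():
    s=manip.get_state(); print(s["clock"],np.round(s["position"],4),np.round(s["ee_rot"],4),np.round(s["contact_force"],1),s["width"],s["gripper_force"]); return s
E
python3 - <<'E'
from h import *
st(); snap("top","a.png"); snap("scene","b.png")
for n in("top","scene","wrist"):
    K,r,t=cam(n); print(n,np.round(K,1).tolist(),np.round(-r.T@t,3),np.round(r,2).tolist())
E
```

```text
0.0 [ 0.2467 -0.5188  0.2304] [-9.000e-04  9.755e-01  2.201e-01 -1.000e-04] [-0.6  0.5  0.6] 0.08541810967454264 0.0
top [[605.3, 0.0, 319.8], [0.0, 605.3, 241.0], [0.0, 0.0, 1.0]] [ 0.374 -0.079  1.346] [[0.01, -1.0, 0.0], [-0.99, -0.01, -0.16], [0.16, -0.0, -0.99]]
scene [[506.9, 0.0, 317.6], [0.0, 506.9, 244.7], [0.0, 0.0, 1.0]] [0.207 0.443 0.712] [[-0.8, -0.6, -0.01], [-0.42, 0.57, -0.71], [0.43, -0.56, -0.71]]
wrist [[355.0, 0.0, 321.9], [0.0, 355.0, 236.1], [0.0, 0.0, 1.0]] [ 0.319 -0.485  0.372] [[0.43, -0.9, -0.0], [-0.86, -0.41, 0.31], [-0.28, -0.13, -0.95]]
```

View pics/a.png

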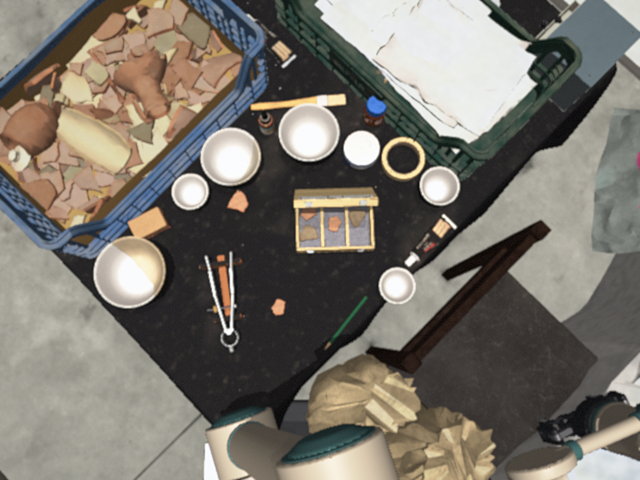

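View pics/b.png

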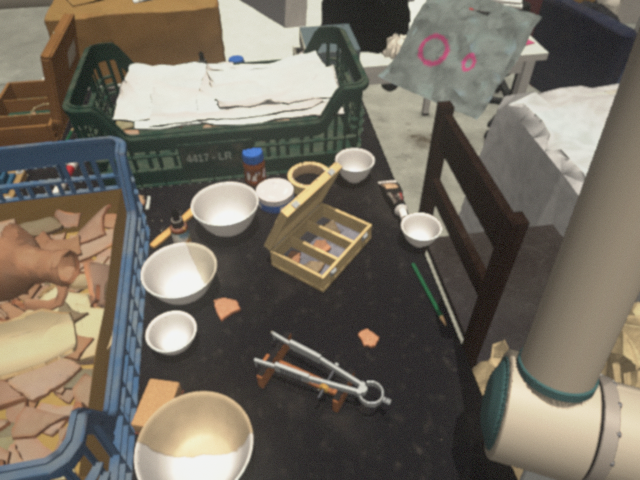

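The top view shows the case at about (335,220) with its lid raised at the back, and the dividers from the points (208,255)/(232,252) to the ring (230,340). Next I'll enlarge both regions.

Run:
```python
from h import *
a=cv2.imread("pics/a.png")
c=[cv2.resize(a[y:y+110,x:x+100],None,fx=4,fy=4.0,interpolation=cv2.INTER_CUBIC) for x,y in((180,245),(285,165))]
cv2.imwrite("pics/c.png",np.hstack(c))
b=cv2.imread("pics/b.png")
cv2.imwrite("pics/d.png",cv2.resize(b[150:420,220:410],None,fx=2.2,fy=2.2,interpolation=cv2.INTER_CUBIC))
```

```text
(no output)
```

View pics/c.png

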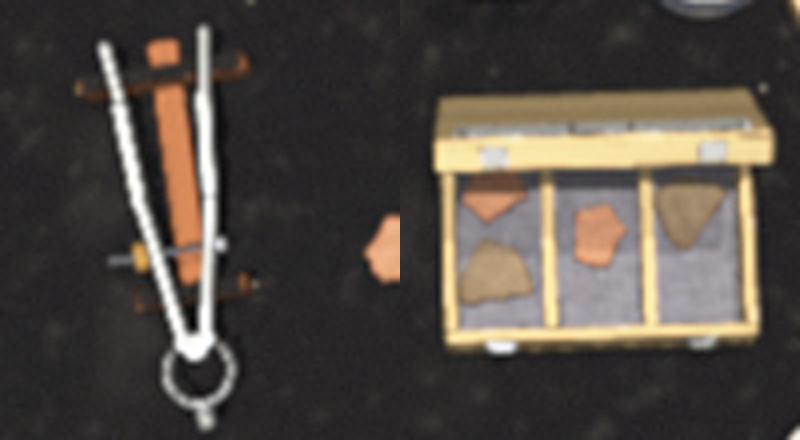

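View pics/d.png

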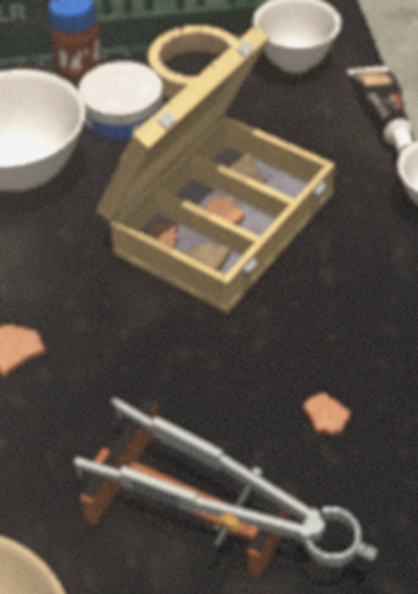

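Crop readings: tips at top view (206,257)/(231,252.5), pivot (229,331), base front corners (296,249.5)/(375,247), and lid free edge lower corners at (294,207)/(378,206.5). Now I'll fit the case pose and lid angle.

Run:
```python
from h import *
from scipy.optimize import least_squares
T=lambda u,v:np.array([285+(u-400)/4-.4,165+v/4-.4]); S=lambda u,v:np.array([220+u/2.2-.3,150+v/2.2-.3])
L=[("top",(-.12,.085,0),1,T(435,168)),("top",(-.12,-.085,0),1,T(773,166)),("top",(-.12,.085,.016),1,T(437,130)),("top",(-.12,-.085,.016),1,T(769,128)),
("top",(0,.085,.016),1,T(442,96)),("top",(0,-.085,.016),1,T(753,91)),("top",(-.12,.085,0),0,T(444,338)),("top",(-.12,-.085,0),0,T(760,328)),
("scene",(-.12,.085,0),0,S(225,287)),("scene",(-.12,-.085,0),0,S(333,164)),("scene",(-.12,.085,0),1,S(143,147)),("scene",(-.12,-.085,0),1,S(268,38))]
C={n:cam(n) for n in("top","scene")}
def pt(p,q,m):
    x,y,yaw,a=p; v=R.from_euler('y',a if m else 0).apply(q)
    return R.from_euler('z',yaw).apply(v)+[x,y,.038]
f=lambda p:np.concatenate([proj(n,pt(p,q,m),C[n])-uv for n,q,m,uv in L])
s=least_squares(f,[.5,-.1,0,1.],loss='soft_l1'); print(s.x); print(np.round(s.fun.reshape(-1,2),1).tolist())
p=s.x.copy(); print("edge now",pt(p,(-.12,0,.016),1)); p[3]=0
print("lines",pt(p,(-.102,.015,.017),1),pt(p,(-.102,-.015,.017),1))
D=lambda u,v:(180+u/4-.4,245+v/4-.4)
for nm,u,v,z in(("tl",104,44,.044),("tr",204,28,.044),("piv",195,343,.044),("flL",128,155,.047),("flR",207,150,.047),("ribFL",78,90,.034),("ribFR",248,65,.034)): print(nm,px2z("top",D(u,v),z))
S2=S
for nm,u,v,z in(("tl",80,463,.044),("tr",117,402,.044),("piv",315,522,.044)): print("scene",nm,px2z("scene",S(u,v),z))
```

```text
[ 0.68515498 -0.11265742  0.02616577  1.1591947 ]
[[0.1, -0.4], [-0.4, -1.5], [-0.7, 1.3], [0.6, 0.2], [-0.2, -0.2], [-1.0, -0.3], [0.2, 0.1], [-1.0, 1.1], [-0.6, -2.1], [0.2, 0.2], [1.2, -0.6], [0.5, -0.8]]
edge now [ 0.65182077 -0.11352983  0.15437899]
lines [ 0.58279746 -0.10033115  0.055     ] [ 0.58358234 -0.13032089  0.055     ]
tl [0.54661092 0.1641311  0.044     ]
tr [0.55576119 0.11024866 0.044     ]
piv [0.38670184 0.10999917 0.044     ]
flL [0.48623635 0.14852699 0.047     ]
flR [0.48922668 0.10623565 0.047     ]
ribFL [0.52258244 0.17922136 0.034     ]
ribFR [0.53696187 0.08711372 0.034     ]
scene tl [0.54060879 0.16562796 0.044     ]
scene tr [0.55318237 0.11157329 0.044     ]
scene piv [0.38547322 0.10648567 0.044     ]
```

```bash
cat >> h.py <<'E'
def tri(a,b):
    A=[]
    for n,(u,v) in(("top",a),("scene",b)):
        K,r,t=cam(n);P=K@np.c_[r,t];A+=[u*P[2]-P[0],v*P[2]-P[1]]
    X=np.linalg.svd(np.array(A))[2][-1];return X[:3]/X[3]
def go(x,y,z,yaw):
    s=manip.get_state();p=np.array(s["position"]);w,a,b,c=s["ee_rot"];M=R.from_quat([a,b,c,w])
    xt=M.as_matrix()[:,0];cy=np.arctan2(xt[1],xt[0]);roll=cy-yaw
    M2=M*R.from_euler('z',roll)
    print("roll",round(roll,3),"tool shift mm AFTER roll",np.round(1e3*M2.inv().apply(np.array([x,y,z])-p),1),"before roll",np.round(1e3*M.inv().apply(np.array([x,y,z])-p),1),"tilt",np.round(M.as_matrix()[:,2],3))
E
python3 - <<'E'
from h import *
for a,b in(((548,228),(440,103)),((405,365),(522,222)),((374,352),(470,350))):
    X=tri(a,b);print(X,proj("top",X)-a,proj("scene",X)-b)
print(proj("top",(.247,-.519,.231)),proj("scene",(.247,-.519,.231)))
go(.247,-.519,.231,.026)
E
```

```text
[ 0.60343034 -0.5473722   0.12943888] [-1.10265616 -2.92714787] [3.92397557 0.84165373]
[ 0.31801845 -0.251101    0.14400618] [0.37094487 1.72941113] [-2.7581973  -0.72873264]
[ 0.32917367 -0.22480667 -0.20799276] [0.78987662 3.34671174] [-5.44870389 -1.45955829]
[562.69911893 410.60658296] [628.60512905 118.80074428]
roll 0.418 tool shift mm AFTER roll [ 0.3  0.2 -0.5] before roll [ 0.2  0.3 -0.5] tilt [-0.001  0.002 -1.   ]
```

```bash
python3 -m crank '{"translation":[[0,0,-10],[0,0,-10],[0,0,-10],[30,-25,0],[35,-30,0],[35,-30,0],[35,-30,0],[35,-30,0]],"roll":[0.14,0.14,0.138,0,0,0,0,0],"fingers":[0,0,0,0,0,0,0,0]}' 20; python3 -m crank '{"translation":[[35,-30,0],[35,-30,0],[35,-30,0],[35,-30,0],[35,-30,0],[35,-30,0],[35,-30,0],[0,0,0]],"roll":[0,0,0,0,0,0,0,0],"fingers":[0,0,0,0,0,0,0,0]}'
python3 - <<'E'
from h import *
st(); go(.690,-.1135,.122,.026); snap("wrist","e.png");
E
```

```text
clock: 0.9
position: [0.414, -0.3685, 0.2609]
ee_rot: [-0.0, 1.0, 0.013, -0.0]
contact_force: [-0.0, -0.5, -0.5]
width: 0.0001
gripper_force: 0.0
clock: 1.7
position: [0.6562, -0.149, 0.2597]
ee_rot: [-0.002, 1.0, 0.016, 0.001]
contact_force: [-1.1, -0.2, -0.9]
width: -0.0004
gripper_force: 0.0
1.7 [ 0.6562 -0.149   0.2597] [-1.500e-03  9.999e-01  1.580e-02  5.000e-04] [-1.1 -0.2 -0.9] -0.00040539909584613916 0.0
roll 0.006 tool shift mm AFTER roll [ 34.6 -34.2 137.8] before roll [ 34.8 -34.  137.8] tilt [ 0.001  0.003 -1.   ]
```

View pics/e.png

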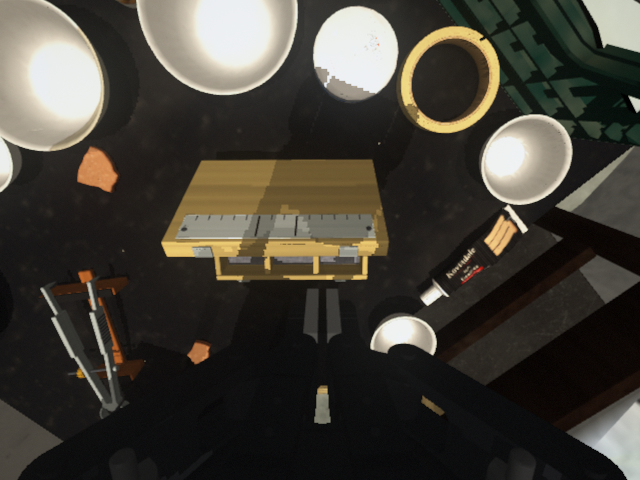

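The wrist view shows the scale with its two long lines at (258,226) and (296,226). The lid's free edge corners are at about (162,242)/(388,241), and its back corners at (201,160)/(373,160). I'll refit the pose from this closer view.

Run:
```python
from h import *
from scipy.optimize import least_squares
c=cam("wrist")
L=[((-.12,.085,.016),(163,242)),((-.12,-.085,.016),(387,240)),((0,.085,.016),(201,160)),((0,-.085,.016),(373,160)),((-.102,.015,.017),(258,226)),((-.102,-.015,.017),(296,226))]
def pt(p,q):
    return R.from_euler('z',p[2]).apply(R.from_euler('y',p[3]).apply(q))+[p[0],p[1],.038]
f=lambda p:np.concatenate([proj(0,pt(p,q),c)-uv for q,uv in L])
p=[.68515,-.11266,.0262,1.159];print(np.round(f(p).reshape(-1,2),1).tolist())
s=least_squares(f,p,loss='soft_l1');print(s.x,np.round(s.fun.reshape(-1,2),1).tolist())
p=s.x
for th in(p[3],1,.75,.5,.25,0): 
    w=pt([*p[:3],th],(-.085,0,.016));print(round(th,2),"corner",np.round(w,4),"tcp x",round(w[0]+.011,4))
go(.690,-.1135,.15,.026)
```

```text
[[-9.1, -7.2], [-1.1, -4.2], [-3.8, -6.3], [-3.1, -5.6], [-5.1, -7.3], [-4.1, -7.2]]
[ 0.6795384  -0.11604419  0.03366319  1.16286639] [[-3.3, 0.5], [3.3, 1.8], [0.0, 0.2], [-0.2, -0.4], [-0.3, -0.5], [0.5, -0.6]]
1.16 corner [ 0.6605 -0.1167  0.1224] tcp x 0.6715
1 corner [ 0.6471 -0.1171  0.1182] tcp x 0.6581
0.75 corner [ 0.6283 -0.1178  0.1076] tcp x 0.6393
0.5 corner [ 0.6127 -0.1183  0.0928] tcp x 0.6237
0.25 corner [ 0.6012 -0.1187  0.0745] tcp x 0.6122
0 corner [ 0.5946 -0.1189  0.054 ] tcp x 0.6056
roll 0.004 tool shift mm AFTER roll [ 37.2 -36.8 109.8] before roll [ 37.4 -36.7 109.8] tilt [-0.002  0.001 -1.   ]
```

```bash
python3 -m crank '{"translation":[[20,-18,0],[18,-16,0],[0,0,35],[0,0,35],[0,0,35],[0,0,30],[0,0,2]],"roll":[0,0,0,0,0,0,0],"fingers":[0,0,0,0,0,0,0]}'; python3 -m crank '{"translation":[[-6,0,0],[-6,0,0],[-5,0,0.5],[-5,0,1],[-5,0,2],[-5,0,2]],"roll":[0,0,0,0,0,0],"fingers":[0,0,0,0,0,0]}'
```

```text
clock: 2.45
position: [0.6853, -0.1192, 0.1193]
ee_rot: [-0.001, 1.0, 0.012, -0.005]
contact_force: [-0.7, 0.4, -0.1]
width: -0.0
gripper_force: 0.0
clock: 3.05
position: [0.6581, -0.12, 0.12]
ee_rot: [0.001, 1.0, 0.013, 0.001]
contact_force: [1.6, -1.7, 2.0]
width: 0.0005
gripper_force: 1.2
```

```bash
python3 -m crank '{"translation":[[-5,0,2],[-5,0,2.5],[-5,0,3],[-4,0,3],[-4,0,3.5],[-4,0,4],[-4,0,4],[-3.5,0,4]],"roll":[0,0,0,0,0,0,0,0],"fingers":[0,0,0,0,0,0,0,0]}';  python3 -m crank '{"translation":[[-3,0,4],[-3,0,4],[-2.5,0,4],[-2.5,0,4],[-2,0,4],[-2,0,4]],"roll":[0,0,0,0,0,0],"fingers":[0,0,0,0,0,0]}'
```

```text
clock: 3.85
position: [0.6228, -0.1204, 0.0923]
ee_rot: [-0.0, 1.0, 0.013, -0.0]
contact_force: [0.4, -2.1, 1.7]
width: 0.0001
gripper_force: 0.7
clock: 4.45
position: [0.6081, -0.1207, 0.0684]
ee_rot: [-0.0, 1.0, 0.013, 0.0]
contact_force: [1.3, 0.4, -0.3]
width: 0.0001
gripper_force: 0.5
```

```bash
python3 -m crank '{"translation":[[-1,0,3],[-1,0,3],[0,0,3],[0,0,2],[0,0,2],[0,0,1.5],[0,0,1]],"roll":[0,0,0,0,0,0,0],"fingers":[0,0,0,0,0,0,0]}'
```

```text
clock: 5.15
position: [0.606, -0.1209, 0.054]
ee_rot: [0.0, 1.0, 0.013, -0.0]
contact_force: [-3.8, 0.6, 10.7]
width: 0.0002
gripper_force: 5.5
```

```bash
python3 -m crank '{"translation":[[0,0,0.5],[0,0,-4],[0,0,-15],[-15,0,-45],[-30,0,-40],[-30,0,0],[-30,0,0],[0,0,0]],"roll":[0,0,0,0,0,0,0,0],"fingers":[0,0,0.3,0.5,1,1,1,1]}'
python3 - <<'E'
from h import *
st(); import pickle; im=snap("wrist","f.png"); pickle.dump(cam("wrist"),open("f.pkl","wb")); go(.491,.1275,.2,.16)
E
```

```text
clock: 5.95
position: [0.4974, -0.123, 0.1571]
ee_rot: [-0.0, 1.0, 0.012, -0.001]
contact_force: [-0.0, -0.7, -0.0]
width: 0.085
gripper_force: 0.0
5.95 [ 0.4974 -0.123   0.1571] [-2.000e-04  9.999e-01  1.250e-02 -1.300e-03] [-0.  -0.7 -0. ] 0.08496105458631187 0.0
roll -0.135 tool shift mm AFTER roll [  31.1 -249.2  -42.8] before roll [  -2.7 -251.1  -42.8] tilt [ 0. -0. -1.]
```

View pics/f.png

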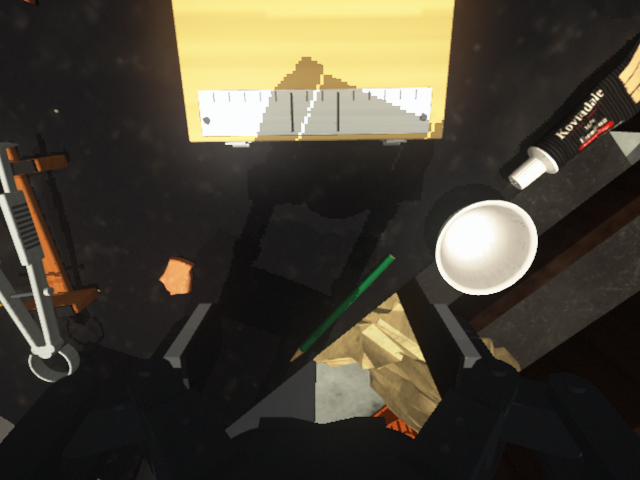

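The lid is shut. The left line runs (291.5,92)–(292,131) and the right one (337.5,92)–(338.5,131). The lid front corners are at (190,141)/(443,138).

```bash
python3 - <<'E'
from h import *
import pickle; c=pickle.load(open("f.pkl","rb"))
for u,v,z in((291.5,92,.055),(292,131,.055),(337.5,92,.055),(338.5,131,.055),(190,139,.054),(443,136,.054)): print(px2z(0,(u,v),z,c))
E
python3 -m crank '{"translation":[[0,-35,-13],[0,-35,-10],[5,-35,-10],[5,-35,-10],[0,-35,0],[0,-40,0],[5,-37,0],[0,0,0]],"roll":[0,0,0,0,0,0,-0.07,-0.065],"fingers":[1,1,1,1,1,1,1,1]}'
python3 - <<'E'
from h import *
st(); import pickle;  c=cam("wrist");pickle.dump(c,open("g.pkl","wb"));snap("wrist","g.png"); go(.491,.1275,.1,.16)
E
```

```text
[ 0.59601508 -0.10201957  0.055     ]
[ 0.57213482 -0.10230923  0.055     ]
[ 0.59675276 -0.13137223  0.055     ]
[ 0.57290556 -0.13295896  0.055     ]
[ 0.56527612 -0.0342518   0.054     ]
[ 0.57143641 -0.20258195  0.054     ]
clock: 6.8
position: [0.5115, 0.1335, 0.1997]
ee_rot: [-0.001, 0.996, 0.084, 0.001]
contact_force: [-0.2, -0.9, -0.3]
width: 0.0854
gripper_force: 0.0
6.8 [0.5115 0.1335 0.1997] [-0.0014  0.9965  0.084   0.0012] [-0.2 -0.9 -0.3] 0.08540274759231688 0.0
roll 0.009 tool shift mm AFTER roll [-20.8   0.8  99.5] before roll [-20.8   0.6  99.5] tilt [ 0.001  0.001 -1.   ]
```

View pics/g.png

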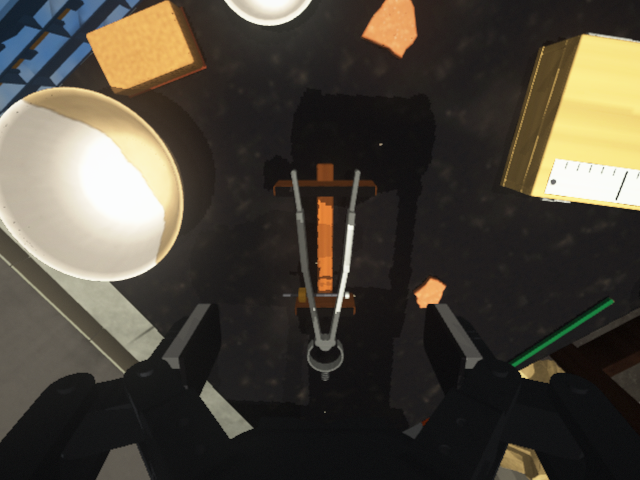

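Wrist view: tips at (295,173)/(357,172), pivot at about (325,342), front ends of the flats at (299,213)/(353,211).

Run:
```python
from h import *
import pickle; c=pickle.load(open("g.pkl","rb"))
for nm,u,v,z in(("tl",295,172,.044),("tr",357,172,.044),("piv",325,342,.046),("fL",299,213,.049),("fR",353,211,.049),("ribL",274,184,.034),("ribR",377,183,.034)): print(nm,px2z(0,(u,v),z,c))
im=cv2.imread("pics/g.png"); cv2.imwrite("pics/g2.png",cv2.resize(im[155:365,255:405],None,fx=2.8,fy=2.8,interpolation=cv2.INTER_CUBIC))
```

```text
tl [0.5456906  0.16218829 0.044     ]
tr [0.55436406 0.11128207 0.044     ]
piv [0.38859304 0.10969919 0.046     ]
fL [0.51276417 0.15357527 0.049     ]
fR [0.52219493 0.10871266 0.049     ]
ribL [0.53085706 0.17925255 0.034     ]
ribR [0.54676881 0.09110816 0.034     ]
```

View pics/g2.png

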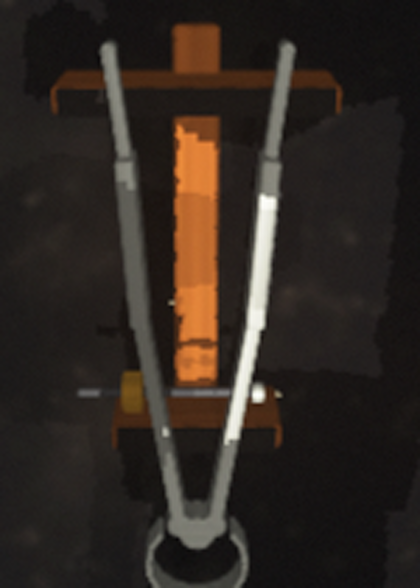

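Run:
```python
from h import *
go(.4866,.1260,.021,.168)
```

```text
roll 0.001 tool shift mm AFTER roll [-25.5   1.4 178.5] before roll [-25.5   1.4 178.5] tilt [ 0.001  0.001 -1.   ]
```

```bash
python3 -m crank '{"translation":[[-13,0.7,40],[-12.5,0.7,40],[0,0,40],[0,0,30],[0,0,18],[0,0,10.5],[0,0,0]],"roll":[0,0,0,0,0,0,0],"fingers":[1,1,1,1,1,1,1]}' 20; python3 -m crank '{"translation":[[0,0,0],[0,0,0],[0,0,0],[0,0,0],[0,0,0],[0,0,0]],"roll":[0,0,0,0,0,0],"fingers":[0.8,0.65,0.58,0.54,0.5,0.5]}'
```

```text
clock: 7.55
position: [0.4848, 0.1229, 0.02]
ee_rot: [0.0, 0.997, 0.08, -0.001]
contact_force: [0.4, 0.9, -0.1]
width: 0.0857
gripper_force: 0.0
clock: 8.15
position: [0.4862, 0.1232, 0.0229]
ee_rot: [0.0, 0.997, 0.08, 0.002]
contact_force: [-0.1, -0.2, 7.3]
width: 0.0424
gripper_force: 6.5
```

```bash
python3 -m crank '{"translation":[[0,0,-1.5],[0,0,-1.5],[0,0,-2],[0,0,-5],[0,0,-10],[0,0,-20],[0,0,-25],[0,0,-20]],"roll":[0,0,0,0,0,0,0,0],"fingers":[0.5,0.49,0.48,0.47,0.46,0.46,0.46,0.46]}'
python3 - <<'E'
from h import *
import pickle;st();c=cam("wrist");a=get_image("wrist");b=get_image("scene");pickle.dump(c,open("k.pkl","wb"));st()
cv2.imwrite("pics/k.png",a);cv2.imwrite("pics/kb.png",b)
o=np.hstack([cv2.resize(a[150:350,220:420],(400,400)),cv2.resize(b[190:390,230:430],(400,400))]);cv2.imwrite("pics/k2.png",o)
E
```

```text
clock: 8.95
position: [0.4851, 0.1233, 0.1081]
ee_rot: [0.0, 0.997, 0.08, 0.001]
contact_force: [0.9, -0.1, 0.2]
width: 0.0397
gripper_force: 5.4
8.95 [0.4851 0.1233 0.1081] [0.000e+00 9.968e-01 8.040e-02 6.000e-04] [ 0.9 -0.1  0.2] 0.03971870239298687 5.371095493901521
9.05 [0.4872 0.1235 0.1095] [-1.000e-04  9.968e-01  8.040e-02  3.500e-03] [ 1.1  0.2 -0.3] 0.0392402406477724 5.370966463233344
```

View pics/k2.png

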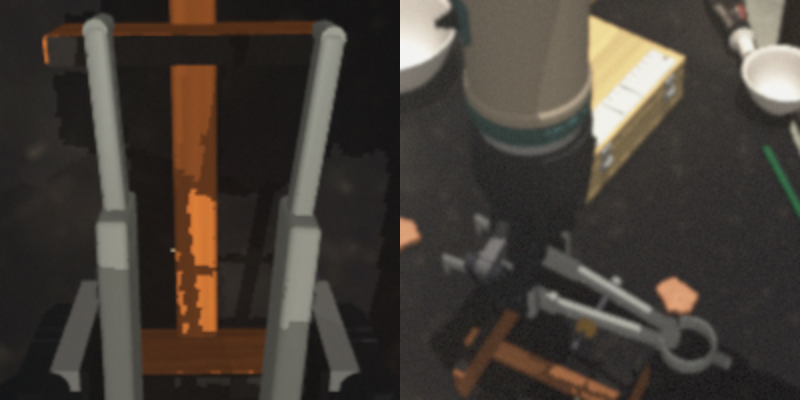

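The dividers are held clear of the rest, tips in the wrist picture at about (269,161)/(385,169). I'll carry them to the case and squeeze on the way.

Run:
```python
from h import *
go(.512,-.118,.10,.03)
```

```text
roll 0.131 tool shift mm AFTER roll [ 17.5 242.1   9.5] before roll [-14.3 242.4   9.5] tilt [ 0.007  0.001 -1.   ]
```

```bash
python3 -m crank '{"translation":[[0,0,0],[0,0,0],[1,15,0],[2,25,0],[3,30,0],[3,30,0],[3,30,0],[3,30,0]],"roll":[0.065,0.066,0,0,0,0,0,0],"fingers":[0.45,0.44,0.43,0.42,0.41,0.41,0.40,0.40]}'; python3 -m crank '{"translation":[[2,30,0],[1,30,0],[0,15,2],[0,7,2],[0,0,2],[0,0,0],[0,0,0]],"roll":[0,0,0,0,0,0,0],"fingers":[0.39,0.39,0.385,0.38,0.38,0.38,0.38]}'
python3 - <<'E'
from h import *
import pickle;st();c=cam("wrist");a=get_image("wrist");pickle.dump(c,open("l.pkl","wb"))
cv2.imwrite("pics/l.png",a);cv2.imwrite("pics/l2.png",cv2.resize(a[50:290,220:440],None,fx=2.5,fy=2.5,interpolation=cv2.INTER_CUBIC))
E
```

```text
clock: 9.85
position: [0.504, -0.0373, 0.1056]
ee_rot: [-0.0, 1.0, 0.015, -0.001]
contact_force: [0.2, -0.2, -0.2]
width: 0.0341
gripper_force: 7.5
clock: 10.55
position: [0.5097, -0.1169, 0.1001]
ee_rot: [-0.0, 1.0, 0.015, -0.0]
contact_force: [-0.1, -0.6, -0.3]
width: 0.0327
gripper_force: 8.1
10.55 [ 0.5097 -0.1169  0.1001] [-3.000e-04  9.999e-01  1.550e-02 -3.000e-04] [-0.1 -0.6 -0.3] 0.03271420039398924 8.077479153871536
```

View pics/l2.png

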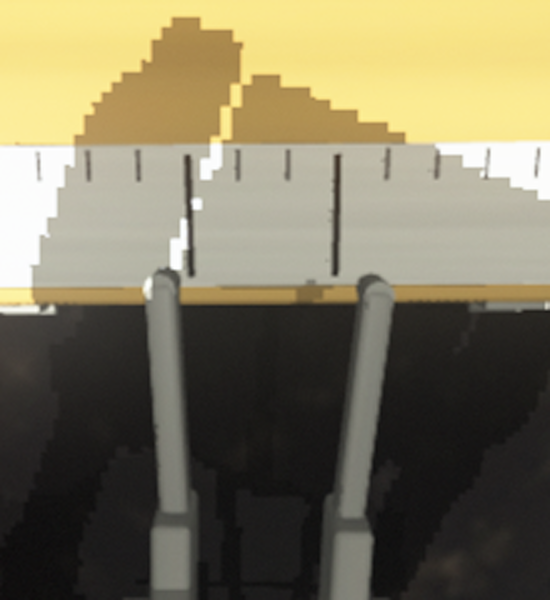

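The tips show at (285,162)/(369.5,163.5), 31 mm apart by gap. The lines run (295,112)–(296.4,160) and (354.8,112)–(354,160). I've used all my picture views, so from here I'll measure by code.

Run:
```python
from h import *
import pickle;c=pickle.load(open("l.pkl","rb"))
for z in(.09,.098,.105,.112,.118):
    a=px2z(0,(285.2,162),z,c);b=px2z(0,(369.6,163.6),z,c);print(z,np.round(a,4),np.round(b,4),np.linalg.norm(a-b))
for z in(.115,.12,.125,.13):
    a=px2z(0,(220+152/2.5,50+517/2.5),z,c);b=px2z(0,(220+371/2.5,50+525/2.5),z,c);print("flat",z,np.round(a,4),np.round(b,4),np.linalg.norm(a-b))
for uv in((295.2,112),(296.4,160.4),(354.8,112),(354,160)):print(px2z(0,uv,.055,c))
g=cv2.cvtColor(cv2.imread("pics/l.png"),cv2.COLOR_BGR2GRAY)
print("L");print("     ",*range(276,298,1));
for v in range(152,172):print(v,*("%3d"%x for x in g[v,276:298]))
print("R")
for v in range(152,172):print(v,*("%3d"%x for x in g[v,358:380]))
```

```text
0.09 [ 0.5721 -0.0998  0.09  ] [ 0.5725 -0.1354  0.09  ] 0.03559221455934911
0.098 [ 0.573  -0.1006  0.098 ] [ 0.5734 -0.1344  0.098 ] 0.03371678041928499
0.105 [ 0.5738 -0.1013  0.105 ] [ 0.5742 -0.1334  0.105 ] 0.03207577554672895
0.112 [ 0.5747 -0.102   0.112 ] [ 0.575  -0.1325  0.112 ] 0.030434770674172867
0.118 [ 0.5754 -0.1026  0.118 ] [ 0.5757 -0.1317  0.118 ] 0.029028195069124775
flat 0.115 [ 0.5391 -0.1006  0.115 ] [ 0.5388 -0.1343  0.115 ] 0.03368417055752608
flat 0.12 [ 0.5411 -0.1012  0.12  ] [ 0.5409 -0.1335  0.12  ] 0.03235619181786731
flat 0.125 [ 0.5431 -0.1017  0.125 ] [ 0.5429 -0.1327  0.125 ] 0.031028213078208515
flat 0.13 [ 0.5451 -0.1023  0.13  ] [ 0.5449 -0.132   0.13  ] 0.029700234338549743
[ 0.59262367 -0.10136276  0.055     ]
[ 0.56897873 -0.10216223  0.055     ]
[ 0.59354597 -0.13095753  0.055     ]
[ 0.5701148  -0.13195571  0.055     ]
L
      276 277 278 279 280 281 282 283 284 285 286 287 288 289 290 291 292 293 294 295 296 297
152 181 181 180 180 180 180 181 181 182 182 180 180 241 252 252 252 234 174 135  80  52 112
153 180 181 181 181 181 180 180 180 1
[... 2852 characters left out ...]
  82 108 134 143 144 143 145 144 144 140 132 128 135 140
165 146 147 146 146 111  71  72  74 102 133 142 142 143 144 143 143 142 143 145 145 146 146
166 146 145 146 145 115  76  72  75 118 140 137 136 137 137 138 137 139 143 144 145 145 145
167 144 145 144 146 126  88  71  88 120 132 129 127 125 125 126 126 130 135 143 146 146 143
168 144 145 144 144 127  92  71 100 118 126 132 132 131 130 128 127 126 125 136 144 145 142
169 136 135 135 135 127  94  71  97 118 126 135 138 138 137 134 133 130 127 127 136 136 132
170 109 110 109 108 100  80  71  93 111 123 135 139 138 136 137 134 133 127 121 114 104 103
171  66  66  66  66  66  66  71  90  98 117 136 139 137 136 135 135 131 124 122  86  50  53
```

```bash
python3 -m crank '{"translation":[[3,0,5],[3,0,5],[2,0,5],[0,0,5],[0,0,0],[0,0,0],[0,0,0]],"roll":[-0.01,-0.01,0,0,0,0,0],"fingers":[0.378,0.376,0.374,0.372,0.372,0.372,0.372]}'
python3 - <<'E'
from h import *
import pickle;s=st();c=cam("wrist");a=get_image("wrist");b=get_image("scene");pickle.dump(c,open("m.pkl","wb"))
cv2.imwrite("pics/m.png",a);cv2.imwrite("pics/mb.png",b)
p=np.array(s["position"])
for z in(.066,.072,.08,.088): print(z,[np.round(proj(n,(p[0]+.065,p[1]+y+.001,z),c if n=="wrist" else None),1).tolist() for n in("scene","wrist") for y in(.015,-.015)])
g=cv2.cvtColor(a,cv2.COLOR_BGR2GRAY)
print("wrist 270-390 cols/2, rows/3")
for v in range(110,185,3):print(v,"".join("%X"%(x//16) for x in g[v,262:392]))
g=cv2.cvtColor(b,cv2.COLOR_BGR2GRAY);u,v=proj("scene",(p[0]+.065,p[1]+.016,.072)).astype(int)
print("scene",u,v)
for r in range(v-22,v+26):print(r,"".join("%X"%(x//16) for x in g[r,u-50:u+40]))
E
```

```text
clock: 11.3
position: [0.5181, -0.118, 0.0804]
ee_rot: [0.0, 1.0, 0.025, 0.0]
contact_force: [0.3, -0.2, -1.1]
width: 0.0319
gripper_force: 8.3
11.3 [ 0.5181 -0.118   0.0804] [1.000e-04 9.997e-01 2.480e-02 1.000e-04] [ 0.3 -0.2 -1.1] 0.031870844391628864 8.314914107322693
0.066 [[335.7, 239.3], [345.1, 230.2], [291.5, 154.2], [361.0, 157.7]]
0.072 [[335.8, 237.0], [345.2, 227.9], [290.3, 155.5], [362.5, 159.2]]
0.08 [[335.8, 233.8], [345.3, 224.7], [288.6, 157.5], [364.7, 161.4]]
0.088 [[335.9, 230.6], [345.4, 221.5], [286.6, 159.7], [367.1, 163.8]]
wrist 270-390 cols/2, rows/3
110 99999999999999999999999999999999898888888CEEEC8888898988888889889898889998998899899999999999989999999999999999999999999999999999DE
113 99999999999999999999999999889999888988888CEEEC898888888888988888889889899988989998989999988989999999999998999999999999999999999999
116 99999999999999999999999999889988998889988CEEEC898888888888888888888888888888898888888888898999999989999999999999999999999999999999
119 999999999999998999998998898989889988CEEEC88888888888888888888888888888888888888888888888888888888898888888
[... 6733 characters left out ...]
66666555555555555332232232222232222
255 6789ABCCCCDDDDDDDDDDDDDDDDDDDDDEEEEEEFFFFFEDBA9A999987666665555555555544322222222222222222
256 666778ABCCDDDDDDDDDDDDDDDDDDDDEEEFEEFFFFFFFEDBA9998876666665555555555432222222222222222222
257 66666678ABCDDDDDDDDDDDDDDDDDDEEEEFFFFFFFFFFEEECB998766666655565555555432223332232232222222
258 7766666679ACDDDDDDDDDDDDDDDDDEEEEEFFFFFFFFFFFFEDB98765666655555556554322222223223222222222
259 777666666789BCCDDDDDDDDDDDDDEEEEEEFFFFFFFFFFFFEEC97656566555556566543222222222222223222222
260 67777766666789ABCDDDDDDDDDDEEFFFFFFFFFFFFFFFFEEDC97566555555555555432222222222223333222222
261 6667776666666789ACDDDDDDDDDEEEFFFFFFFFFFFFFFEEDCB97666555555566554322222323232222222222222
```

Run:
```python
from h import *
import pickle;c=pickle.load(open("m.pkl","rb"))
a=cv2.imread("pics/m.png");g=cv2.cvtColor(a,cv2.COLOR_BGR2GRAY)
for uv in((292.5,129),(292.8,157),(293,183),(357.5,130),(356.8,157),(356,184)):print(uv,px2z(0,uv,.055,c))
for z in(.07,.0725,.075):print("tips",z,px2z(0,(287.5,157),z,c),px2z(0,(367,160),z,c))
print("L")
print("   ",*("%3d"%x for x in range(278,298)))
for v in range(150,170):print(v,*("%3d"%x for x in g[v,278:298]))
print("R");print("   ",*("%3d"%x for x in range(353,381)))
for v in range(152,172):print(v,*("%3d"%x for x in g[v,353:381]))
print("ends",[int(x) for x in g[176:196:1,293]],[int(x) for x in g[176:196,356]])
```

```text
(292.5, 129) [ 0.59314757 -0.10128645  0.055     ]
(292.8, 157) [ 0.58076914 -0.10172119  0.055     ]
(293, 183) [ 0.56872375 -0.10210709  0.055     ]
(357.5, 130) [ 0.59417801 -0.130596    0.055     ]
(356.8, 157) [ 0.58224333 -0.13124342  0.055     ]
(356, 184) [ 0.56973546 -0.13187458  0.055     ]
tips 0.07 [ 0.58220816 -0.1006298   0.07      ] [ 0.58263877 -0.13412246  0.07      ]
tips 0.0725 [ 0.58246835 -0.10085539  0.0725    ] [ 0.58289188 -0.13379781  0.0725    ]
tips 0.075 [ 0.58272853 -0.10108097  0.075     ] [ 0.58314499 -0.13347316  0.075     ]
L
    278 279 280 281 282 283 284 285 286 287 288 289 290 291 292 293 294 295 296 297
150 178 179 180 180 179 179 179 179 178 178 178 240 245 183  93  72 139 177 177 178
151 179 178 179 178 179 178 179 178 178 179 177 240 248 195  92  73 139 178 178 178
152 179 178 179 178 177 178 178 177 178 179 179 239 251 211  91  72 138 178 179 177
153 179 178 179 177 177 178 209 227 227 227 227 246 250 206  92  72 139 177 177 177
154 177 177 177 177 176 177 240 252 252 252 252 252 252 217  92  73 138 177 177 175
155 178 178 178 177 176 177 240
[... 3144 characters left out ...]
34 128 126 125 127 125 126 129 137 145 164 174 176 176 176
168 139 164 121  48  47 136 175 176 146  93  81 118 132 131 132 133 131 130 128 128 127 129 141 162 173 176 176 176
169 156 174 120  47  47 135 176 175 135  82  76 111 128 130 137 137 135 134 133 132 129 123 137 162 173 175 176 175
170 157 174 121  46  47 136 174 174 136  83  77 106 124 131 137 138 136 135 135 133 130 123 133 163 175 174 175 174
171 157 175 120  45  46 135 174 175 133  78  81 108 123 133 137 137 137 136 135 135 129 122 132 161 175 174 174 175
ends [66, 66, 71, 71, 69, 74, 78, 79, 78, 80, 80, 80, 83, 83, 84, 85, 86, 87, 88, 88] [46, 45, 46, 43, 44, 44, 52, 114, 171, 171, 166, 152, 144, 144, 143, 143, 140, 127, 97, 39]
```

```bash
python3 -m crank '{"translation":[[0,0.2,4],[0,0.2,4],[0,0,4],[0,0,3],[0,0,0],[0,0,0],[0,0,0]],"roll":[-0.008,-0.007,0,0,0,0,0],"fingers":[0.374,0.374,0.374,0.374,0.374,0.374,0.374]}'
python3 - <<'E'
from h import *
import pickle;W=[]
for i in range(5):
    s=manip.get_state();c=cam("wrist");a=get_image("wrist");W.append([s["width"],*s["position"],*s["contact_force"],*s["moment"]])
print(np.round(np.mean(W,0),4),np.round(np.std(W,0),4))
pickle.dump(c,open("n.pkl","wb"));cv2.imwrite("pics/n.png",a);g=cv2.cvtColor(a,cv2.COLOR_BGR2GRAY)
print("   ",*("%3d"%x for x in range(276,304)))
for v in [132,140,*range(152,174,2)]:print(v,*("%3d"%x for x in g[v,276:304]))
print("R");print("   ",*("%3d"%x for x in range(350,380)))
for v in [132,140,*range(152,174,2)]:print(v,*("%3d"%x for x in g[v,350:380]))
E
```

```text
clock: 12.1
position: [0.5182, -0.1183, 0.0654]
ee_rot: [0.0, 0.999, 0.032, 0.0]
contact_force: [0.8, 0.0, -1.1]
width: 0.0316
gripper_force: 8.3
[ 0.0319  0.5182 -0.1183  0.0654  0.1431 -0.1761 -0.8432 -0.0106 -0.0158
  0.0019] [2.000e-04 0.000e+00 0.000e+00 0.000e+00 4.836e-01 2.391e-01 2.404e-01
 2.340e-02 3.470e-02 3.440e-02]
    276 277 278 279 280 281 282 283 284 285 286 287 288 289 290 291 292 293 294 295 296 297 298 299 300 301 302 303
132 179 179 179 179 178 179 179 179 178 179 177 178 177 144  83  56  88 190 227 227 227 237 243 242 243 243 220 179
140 176 176 177 176 175 177 178 177 176 176 176 176 176 142  81  57  68 143 177 176 176 175 175 175 176 177 175 176
152 177 177 178 176 177 178 177 177 178 177 177 178 177 141  81  55  67 142 177 176 177 178 176 177 177 176 178 178
154 177 176 177 175 176 176 176 176 176 176 176 176 177 141  79  55  65 143 177 177 176 177 176 176 177 177 177 177
156 175 176 175 176 176 176 175 176 176 166 160 155 153 127  76  53  65 142 174 176 176 175 176 177 176 177 175 176
158 175 176 176 175 175 174 175 165 127  91  86  86  85  84  85  78  76 
[... 1893 characters left out ...]
 119  55  70  78  77  80  79  90  97 105 113 113 129 152 168 170 171 172 172 172
164 126 126 127 125 127 125 144 158 139 139 105  64  76  77  78  89 112 134 143 143 143 145 145 143 150 162 168 171 170 169
166 125 126 125 127 126 127 127 127 126 111  73  61  74  75  92 127 141 139 137 137 137 137 139 139 143 148 161 169 170 169
168 128 129 129 129 130 130 129 129 128 113  73  52  65  74 115 131 130 133 133 130 129 128 126 127 129 141 158 169 173 173
170 131 129 129 130 130 131 131 130 129 102  59  54  68  76 107 125 130 137 139 137 137 135 134 131 124 131 162 177 177 176
172 129 128 128 128 129 128 128 127 128  99  57  56  69  79 105 123 131 137 137 138 135 134 134 128 121 118 154 174 175 175
```

Tips and lines agree sideways to about 0.2 mm, and the gap at 31.9 mm across the flats is right. Clearance is about 5–6 mm, so I'll lower 3 mm and check again.

```bash
python3 -m crank '{"translation":[[0,0,1],[0,0,1],[0,0,1],[0,0,0],[0,0,0],[0,0,0],[0,0,0]],"roll":[0,0,0,0,0,0,0],"fingers":[0.375,0.375,0.375,0.375,0.375,0.375,0.375]}'
python3 - <<'E'
from h import *
W=[]
for i in range(8):
    s=manip.get_state();a=get_image("wrist");W.append([s["width"],*s["position"],*s["contact_force"],*s["moment"]])
print(np.round(np.mean(W,0),4));c=cam("wrist")
cv2.imwrite("pics/o.png",a);g=cv2.cvtColor(a,cv2.COLOR_BGR2GRAY).astype(float)
def dark(v,a,b): w=np.clip(150-g[v-1:v+2,a:b].mean(0),0,None);return (w*np.arange(a,b)).sum()/w.sum()
for v in(135,140,145,150):
    l,r=dark(v,280,297),dark(v,354,373);print(v,l,r,"depth",355*.03/(r-l),"lat mm",((l+r)/2-321.9)*30/(r-l))
for v in range(156,172,2):print(v,*("%3d"%x for x in g[v,274:298]),"|",*("%3d"%x for x in g[v,356:380]))
for x in(.5697,.5817,.5937):print("line row",proj(0,(x,-.117,.0535),c))
E
```

```text
clock: 13.05
position: [0.5181, -0.1183, 0.0623]
ee_rot: [0.0, 0.999, 0.032, 0.0]
contact_force: [-0.1, 0.2, 0.5]
width: 0.032
gripper_force: 8.3
[ 0.0321  0.5181 -0.1183  0.0623 -0.0736 -0.0356 -0.8518 -0.0028 -0.0243
  0.0076]
135 290.19094766619514 364.1992481203007 depth 0.14390277758917513 lat mm 2.1464205477323053
140 290.45421245421244 363.8550561797753 depth 0.1450937000100312 lat mm 2.1476460147953023
145 290.2289156626506 363.6199756394641 depth 0.14511304242457684 lat mm 2.0538382955545567
150 290.57552083333337 363.20521945432984 depth 0.1466342309304475 lat mm 2.0612932059127242
156 176 176 176 175 176 176 176 176 176 176 176 168 161 156 136  89  55  53 110 160 176 176 175 174 | 176 175 176 176 175 128  62  53  64 142 176 177 177 175 175 176 177 176 176 176 176 176 176 176
158 176 175 176 175 175 175 176 177 171 149 106  86  87  86  85  88  84  77 108 157 174 175 174 176 | 175 175 175 174 175 125  57  50  83 148 170 167 171 175 174 173 175 175 175 174 174 174 175 174
160 175 176 176 175 176 168 162 154 205 231 246 248 244 231 162  86  83  85  91 146 173 174 173 174 | 173
[... 493 characters left out ...]
177 177 177 177 203 235 232 225 188 133 137 138 141 142 140 130 132 114  95 147 176 174 175 174 | 125 126 126 124 112  83  73  75  85 123 141 137 137 137 138 138 138 140 142 144 158 169 170 170
168 179 180 179 178 179 200 215 227 189 135 136 139 140 144 140 132 123 102  81 145 177 179 178 177 | 129 128 127 128 102  64  66  75 108 130 129 133 133 132 131 128 127 128 129 138 154 167 170 172
170 177 177 176 208 226 195 195 225 189 136 137 139 142 142 141 133 123 102  81 144 177 177 177 177 | 130 130 131 130 100  63  67  74  96 119 129 138 139 137 137 136 135 131 126 127 155 174 175 175
line row [325.96972083 189.03248205]
line row [327.93970601 160.58939893]
line row [330.01203895 130.66859612]
```

The force is unchanged from before the last drop (−0.85 N against −0.84 N), so the tips aren't touching. They are over the lines and the width is 32.0 mm, so I'm handing in.

```bash
python3 -c "
from rig import manip
print(manip.sign_off())"
```

```text
the job is handed in; nothing more can be done
None
```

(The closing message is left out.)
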